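# Sort left- and right-hand corner brackets into the bolted kit case

### The arm

A 7-joint arm with a two-finger parallel gripper is mounted at the origin on the work surface. World frame = base frame: x ahead of the robot, y to its left, z up, the work surface at z = 0. Lengths are in m, angles in rad, forces in N, time in s.
With the tool pointing down it reaches from about 0.425 to 0.925 m from the base axis. Payload 6.8 kg.
Tool frame: the origin (TCP) lies midway between the tips of the shut fingers; the grasp point (between the pads) lies r.grip_point_offset behind it (r.grip_point_offset is the distance from the TCP to the grasp point, in m); z points along the fingers, y is the direction in which the jaws open and shut (so a half turn about z gives the same grasp; the last joint's range is limited). The gripper opens to 85 mm and grips with 20 to 120 N. Pads are 22 mm wide; open, the fingers measure 114 mm over their backs; the gripper's body (76 mm by 85 mm) begins 54 mm behind the grasp point. The pads swing forward as they close: fully open they stand 13 mm farther back than shut.
Start: joints at [-1.408, 0.477, 0.022, 1.555, -0.011, 1.109, -0.083], TCP at [0.181, 0.65, 0.231] pointing down, gripper open.
Joint ranges: [-2.96, 2.96], [-0.34, 2.1], [-1.41, 1.46], [0.24, 2.44], [-1.37, 4.51], [0.17, 1.92], [-2.96, 2.96]. Speed limits (rad/s): [2.39, 2.39, 3.14, 3.14, 3.14, 3.14, 3.14].

### API

Orientations are given as a rotation vector (axis times angle).
In Python, from bench import r gives the robot as it stands. The module is installed in compiled form; this text tells all that it offers.
- The arm moves only by the tool play_rows, never from a script. Its argument "deltas" is a list of rows, each a list of 3 entries, a list of its own where there are three numbers: the finger opening in mm, from 0 to 85.4, then the shift along the tool's x, y, z in mm, then the turn, a rotation vector about the tool's x, y, z in rad. A call has 1 to 8 rows; each row is the pose to reach, as a shift and turn from the pose measured when the call began, along the tool's axes at that moment; what a row does not reach only later rows make up. A row lasts 1/8 s, in which the tool goes at most 62.5 mm and 10.7 degrees, less where a joint would pass 70% of its speed; a pose out of reach is approached as far as the arm can. A call with a gripper value outside its range is refused whole. The fingers move at their own pace and stop on an object; "squeeze" is the grip in N (left out, the last holds). Time passes only in rows, so rows that repeat a pose let the fingers close. It gives the time, the measured TCP pose, the force and the opening at its end, in the units of the state.
- r.get_obs(): the state, without advancing time (a new reading comes with each control period).
- r.grab_frame(name): name is "scene" or "top" or "wrist"; returns (picture, depth): 420x560x3 uint8, red, green, blue; 420x560 float32, m along the optical axis (not along the pixel's ray), 0 where there is no reading.
- r.camera_model(name): a dict with "mtx" (3x3 intrinsics, pixels), "rvec" (rotation vector, rad) and "tvec" (3), from world to camera coordinates, as OpenCV has them; the wrist camera has in their place "T_tool_cam" (4x4, takes a point from camera to tool coordinates, whose origin is the TCP and whose axes are the flange's). Camera axes: x right, y down, z forward; pixel columns grow to the right and rows downward; lengths in m; the calibration is good to about 2 mm. A picture is of the moment at which its call begins: read the wrist's pose just before it. camera_model takes no time and is no camera call.
- r.hand_in(): hands the job in, once; it reports no verdict.
The state is a dict: "clock": time; "joints": joint angles; "qvel": joint speeds; "tau": joint torques, N m; "tcp_pos": TCP position; "orientation": TCP orientation; "contact_force": force on the tool from outside, world axes, zero at the start; "moment": the same for the moment, N m; "grip_width": finger opening in m.
Only numpy, scipy, OpenCV 4.12 (cv2) and the standard library are available. Lean on these libraries where they do the work, as an engineer would, in place of code of your own. Each camera call takes 0.05 s, during which the arm holds its last target. There are 200 camera calls.

### The job

Pack the corner brackets lying on the cutting mat: lift the red handle of the bolt clear of its notch, draw the bolt, slide the clear cover fully open, and sort the brackets, left-hand ones into the blue bin and right-hand ones into the orange bin (rib up and foot end pointing away from you, a left-hand bracket's foot points left). Then slide the cover fully shut, shoot the bolt home again and lay its handle down in the notch. Do not disturb the glue, the pen pot or the notebook.

Things in the scene. Friction and masses are not known exactly. Their poses are not given: they have to be found in the camera images.
- case: fixed plywood kit case with a sliding clear cover. Origin: underside, midway between its two bins; x points away from the robot, y to its left. Outline x -65 to +175, y -185 to +185; side rails and front wall 48 to 51 high; a steel bolt keeper stands on the right rail at x -35, y -183, up to 92 high. The bins lie at x 0, y +85 and y -85, in either order
- bin_left: blue open bin for the left-hand brackets, fixed in the case; 105 (its x) x 166 (its y) x 38 high, walls and floor 3. Origin: centre of its underside, 8 above the table; axes parallel to the case's
- bin_right: orange open bin for the right-hand brackets, otherwise like the blue one
- cover (a joint): clear sliding cover with an aluminium front strip and a black knob: travel in m along the case's +x; 0 closed over both bins, 0.115 fully open (its front edge, at case x -60 when closed, then lies at +55, clear of both bins). Underside 50, top 57 above the table. Friction about 8 N; it stays where left, and cannot move while the bolt is in the keeper
- cover_knob (a point): point on the axis of the cover's black upright knob (22 across, 28 high), 72 above the table, 12 below the knob's top; at case x -35, y +60 when closed
- bolt (a joint): steel barrel bolt (10 thick) on the cover, at its right front, axis 70 above the table at case x -35: travel in m along the case's +y; 0 shot home into the keeper, 0.040 fully withdrawn; free of the keeper from 0.025. Friction about 2.5 N. It moves only while its handle is lifted clear of the notch
- handle (a joint): angle in rad of the bolt's handle about the bolt's axis (which lies along the case's y): 0 is down in the notch, the handle then pointing to the case's -x and 20 degrees upward; it grows as the handle is lifted, up and over, to 2.4 (lying back over the cover, where it keeps clear of the opened bins). Clear of the notch block from about 0.55. A light friction lets it stay at any angle. Starts between 0 and 0.15
- handle_grip (a point): centre of the red grip at the end of the bolt's handle: a freely revolving roller, 18 across, 20 long along the case's y (pinch it on its end faces), 48 from the bolt's axis; at case x -80, y -115, height 86 when home and down. The notch block (12 x 16, top 84 above the table) stands on the cover at case x -60, y -100, so beside the handle's bar, not beside the grip
- left_1: left-hand corner bracket, bright grey metal, may be absent, lies rib up; about 70 g. A flat L 5 thick: long arm 60 x 20 along its x; foot 20 x 20 at its +x end, on its +y side (reaching 30 from the arm's midline). Upright rib on the long arm's midline, 44 long, 8 thick, from 5 to 28 above the underside, to grip across. Origin: underside, middle of the long arm
- left_2: left-hand corner bracket, bright grey metal, may be absent, lies rib up; about 70 g. A flat L 5 thick: long arm 60 x 20 along its x; foot 20 x 20 at its +x end, on its +y side (reaching 30 from the arm's midline). Upright rib on the long arm's midline, 44 long, 8 thick, from 5 to 28 above the underside, to grip across. Origin: underside, middle of the long arm
- left_3: left-hand corner bracket, bright grey metal, may be absent, lies rib up; about 70 g. A flat L 5 thick: long arm 60 x 20 along its x; foot 20 x 20 at its +x end, on its +y side (reaching 30 from the arm's midline). Upright rib on the long arm's midline, 44 long, 8 thick, from 5 to 28 above the underside, to grip across. Origin: underside, middle of the long arm
- right_1: right-hand corner bracket, bright grey metal, may be absent, lies rib up; about 70 g. A flat L 5 thick: long arm 60 x 20 along its x; foot 20 x 20 at its +x end, on its -y side (reaching 30 from the arm's midline). Upright rib on the long arm's midline, 44 long, 8 thick, from 5 to 28 above the underside, to grip across. Origin: underside, middle of the long arm
- right_2: right-hand corner bracket, bright grey metal, may be absent, lies rib up; about 70 g. A flat L 5 thick: long arm 60 x 20 along its x; foot 20 x 20 at its +x end, on its -y side (reaching 30 from the arm's midline). Upright rib on the long arm's midline, 44 long, 8 thick, from 5 to 28 above the underside, to grip across. Origin: underside, middle of the long arm
- right_3: right-hand corner bracket, bright grey metal, may be absent, lies rib up; about 70 g. A flat L 5 thick: long arm 60 x 20 along its x; foot 20 x 20 at its +x end, on its -y side (reaching 30 from the arm's midline). Upright rib on the long arm's midline, 44 long, 8 thick, from 5 to 28 above the underside, to grip across. Origin: underside, middle of the long arm
- glue: bystander: white glue bottle with blue cap, 48 across, 130 high; origin at its underside
- pen_pot: bystander: green pen pot, 72 across, 100 high, pens up to 150; origin at its underside
- notebook: bystander: black notebook 150 x 210 x 15; origin at its underside
Not all that is in view belongs to the job. Leave any turquoise or yellow look-alike of the right_1 alone. What is shaped like the right_2 but purple is not meant.

How it is judged:
By the outcome, as a careful person would: the job done as asked, in the order asked, and still so for the second after the job is handed in, with the robot touching nothing.
Of left_1, left_2, left_3, right_1, right_2, right_3 only 3 to 5 are there at a start; the rules pass over those that are not, and their reading is None.
At some moment in a run one of left_1, left_2, left_3, right_1, right_2, right_3 may be knocked a few centimetres aside while the robot is not near it.
It also fails if it takes over 210 s, if anything falls off the work surface, if the arm or the gripper's body presses on something with over 40 N, if the wrist force passes 120 N, or if a joint passes its speed limit or range.

## Working session

There is one attempt and no reset: what is moved stays moved. The work goes in short steps, Python scripts to look and compute and a tool call to move; the robot and the scene stay as the last step left them, time stands still between calls to the robot, and variables do not carry over. Pictures are saved under pics/ and viewed, about 12 in all and at most 16, crops included, and the job is handed in when it is done.

Besides the shell and the picture viewer there is one more tool, called after "Emit:" as a command line: name --argument value ..., lists and objects as JSON in quotes. play_rows: Moves the arm, as the interface text tells. Its arguments: {"type":"object","properties":{"deltas":{"type":"array"},"squeeze":{"type":"number"}},"required":["deltas"]}

```bash
mkdir -p pics; cat > h.py <<'E'
import numpy as np, cv2
from scipy.spatial.transform import Rotation as R
from bench import r
def cam(n):
    m=r.camera_model(n); K=np.array(m['mtx'])
    if 'rvec' in m:
        Rc=R.from_rotvec(np.ravel(m['rvec'])).as_matrix(); t=np.ravel(m['tvec'])
        return K,Rc.T,-Rc.T@t     # cam->world rot, cam centre
    o=r.get_obs(); T=np.array(m['T_tool_cam']); Rt=R.from_rotvec(o['orientation']).as_matrix()
    return K,Rt@T[:3,:3],Rt@T[:3,3]+o['tcp_pos']
def ray(c,uv,z):
    K,Rw,C=c; d=(Rw@np.linalg.inv(K)@np.c_[np.atleast_2d(uv),np.ones(len(np.atleast_2d(uv)))].T).T
    return C+d*((z-C[2])/d[:,2])[:,None]
def proj(c,P):
    K,Rw,C=c; q=(K@(Rw.T@(np.atleast_2d(P)-C).T)).T; return q[:,:2]/q[:,2:]
def cloud(c,depth):
    K,Rw,C=c; v,u=np.mgrid[:depth.shape[0],:depth.shape[1]]
    p=np.stack([u,v,np.ones_like(u)],-1).reshape(-1,3)@np.linalg.inv(K).T*depth.reshape(-1,1)
    return (p@Rw.T+C).reshape(*depth.shape,3)
def save(n,im): cv2.imwrite('pics/'+n,cv2.cvtColor(im,cv2.COLOR_RGB2BGR))
def rows(P,Rm=None):
    "shift in mm in tool axes to world point P, turn rotvec to world rot Rm"
    o=r.get_obs(); A=R.from_rotvec(o['orientation']).as_matrix()
    s=A.T@(np.array(P)-o['tcp_pos'])*1000
    t=R.from_matrix(A.T@Rm).as_rotvec() if Rm is not None else np.zeros(3)
    return s.round(1),t.round(3)
E
python3 - <<'E'
from h import *
for n in('scene','top'):
    c=cam(n);im,d=r.grab_frame(n);save(n+'0.png',im);np.savez(n+'0.npz',im=im,d=d);print(n,c)
o=r.get_obs();print(o,r.grip_point_offset);print(R.from_rotvec(o['orientation']).as_matrix().round(3));print(r.camera_model('wrist'))
E
```

```text
scene (array([[542.14178887,   0.        , 279.54836772],
       [  0.        , 542.14178887, 212.88379951],
       [  0.        ,   0.        ,   1.        ]]), array([[-0.14376874,  0.78573503, -0.60162364],
       [ 0.98953619,  0.12163221, -0.07761278],
       [ 0.01219374, -0.60648666, -0.79500016]]), array([1.61495626, 0.01259186, 1.44782725]))
top (array([[466.54193422,   0.        , 283.94757207],
       [  0.        , 466.54193422, 210.70334654],
       [  0.        ,   0.        ,   1.        ]]), array([[ 0.01841062, -0.99261168,  0.1199296 ],
       [-0.99972641, -0.0165449 ,  0.01653406],
       [-0.01442767, -0.12020119, -0.99264471]]), array([ 0.44418833, -0.13516418,  1.26943418]))
{'clock': 0.1, 'joints': array([-1.40811228,  0.47772821,  0.02234024,  1.55633999, -0.01147776,
        1.10930644, -0.08312973]), 'qvel': array([-5.36905620e-05,  1.58880266e-05,  2.26784977e-03, -4.08544175e-03,
        3.85511125e-04,  1.03059841e-04,  7.48840179e-04]), 'tau': array([ 4.42312157e-03, -5.97763181e+01,  1.61369652e+00, -2.81948823e+01,
        1.28342077e-02,  5.06912096e
[... 208 characters left out ...]
12309167]), 'moment': array([0.03026525, 0.00176441, 0.02684509]), 'grip_width': 0.08541906180070746} 0.0187
[[-0.964  0.267 -0.   ]
 [ 0.267  0.964 -0.002]
 [-0.    -0.002 -1.   ]]
{'mtx': array([[313.86613302,   0.        , 281.45483798],
       [  0.        , 313.86613302, 212.63353558],
       [  0.        ,   0.        ,   1.        ]]), 'T_tool_cam': array([[-2.82404467e-04, -9.57296474e-01, -2.89107906e-01,
         7.28314236e-02],
       [ 9.99999946e-01, -3.19636339e-04,  8.15691598e-05,
        -9.11946280e-04],
       [-1.70495262e-04, -2.89107867e-01,  9.57296512e-01,
        -1.42420855e-01],
       [ 0.00000000e+00,  0.00000000e+00,  0.00000000e+00,
         1.00000000e+00]])}
```

View pics/top0.png

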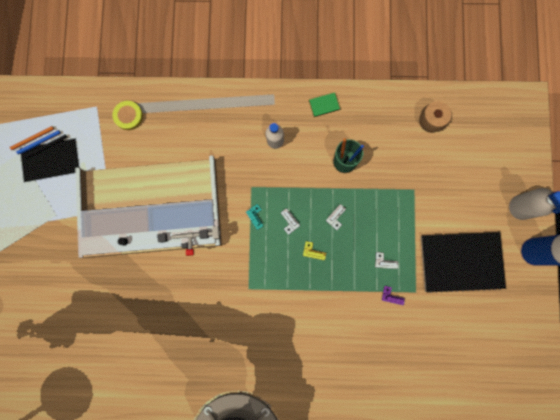

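View pics/scene0.png

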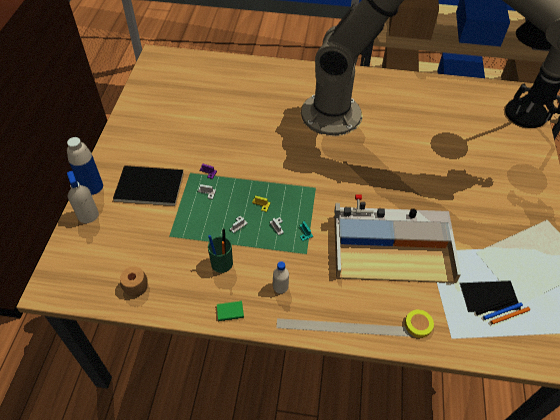

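The top view shows bare metal brackets near (290,221), (337,217) and (386,262). The look-alikes are turquoise (256,216), yellow (314,251) and purple (394,297). The case is around (150,210), with the handle at (190,250) and the knob at (123,240). I'll check this in enlarged crops and measure.

```bash
python3 - <<'E'
from h import *
z=np.load('top0.npz');im,d=z['im'],z['d'];c=cam('top')
a=cv2.resize(im[150:270,65:225],None,fx=5,fy=5,interpolation=2)
b=cv2.resize(im[185:315,240:420],None,fx=4.44,fy=4.44,interpolation=2)
save('crop_case.png',a);save('crop_br.png',b)
W=cloud(c,d)
for n,p in dict(mat=(330,280),table=(300,350),knob=(123,240),handle=(190,252),railL=(80,200),railR=(215,180)).items(): print(n,W[p[1],p[0]].round(3))
hsv=cv2.cvtColor(im,cv2.COLOR_RGB2HSV)
m=((hsv[...,1]<70)&(hsv[...,2]>120)).astype(np.uint8);m[:186]=0;m[300:]=0;m[:,:245]=0;m[:,418:]=0
n,l,s,ce=cv2.connectedComponentsWithStats(m)
for i in range(1,n):
    if s[i,4]>20:print(s[i],ce[i].round(1),ray(c,ce[i],.005).round(3))
E
```

```text
mat [ 0.412 -0.241  0.003]
table [ 0.227 -0.163 -0.004]
knob [0.505 0.294 0.084]
handle [0.477 0.118 0.098]
railL [0.611 0.426 0.053]
railR [0.675 0.074 0.029]
[325 204  21  27 279] [335.6 217.2] [[ 0.581 -0.255  0.005]]
[280 208  20  27 261] [288.9 221.3] [[ 0.568 -0.128  0.005]]
[398 219   2  12  22] [398.5 224.5] [[ 0.564 -0.425  0.005]]
[374 233  26  42 316] [384.1 260.1] [[ 0.468 -0.386  0.005]]
[331 259   2  21  40] [331.5 269.3] [[ 0.441 -0.245  0.005]]
[309 262   2  11  21] [309.5 267.2] [[ 0.445 -0.186  0.005]]
[376 278   2  12  22] [376.5 283.7] [[ 0.405 -0.365  0.005]]
```

View pics/crop_br.png

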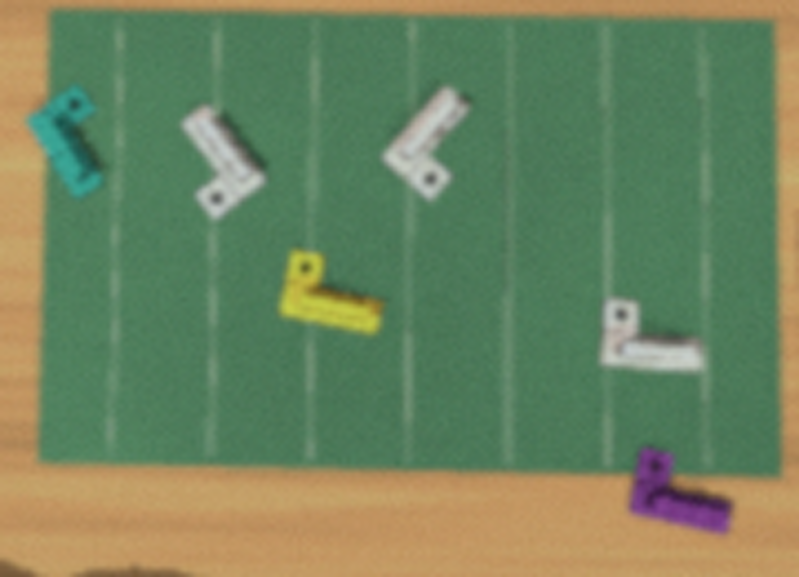

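View pics/crop_case.png

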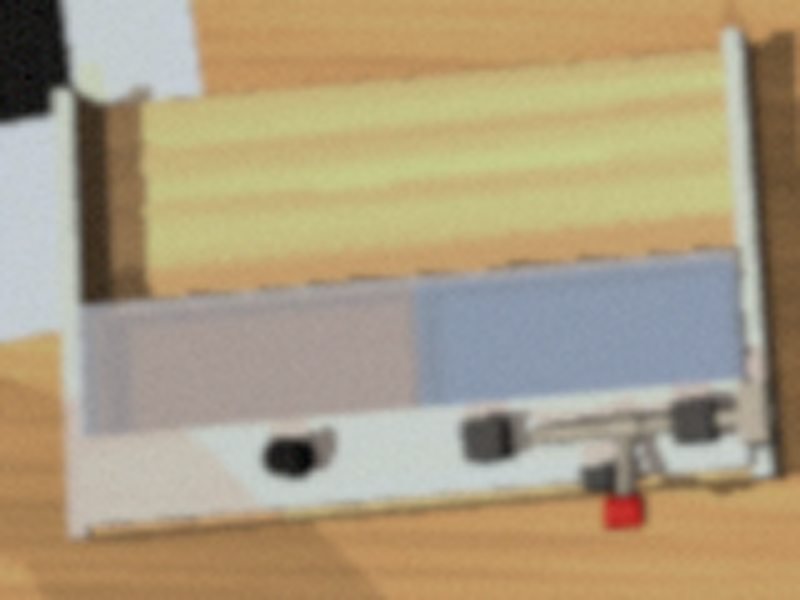

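The crops show three metal brackets:
- **A**, crop (222,160): right-hand.
- **B**, crop (430,145): left-hand.
- **C**, crop (650,345): right-hand.

The orange bin is on the case's +y side (picture left) and the blue one on -y. Next I'll fit the case pose.

```bash
cat >> h.py <<'E'
def fit2(P,Q):
    "rigid 2D P(case)->Q(world): yaw,t,residuals"
    P,Q=np.array(P,float),np.array(Q,float);a,b=P-P.mean(0),Q-Q.mean(0)
    th=np.arctan2((a[:,0]*b[:,1]-a[:,1]*b[:,0]).sum(),(a*b).sum());M=np.array([[np.cos(th),-np.sin(th)],[np.sin(th),np.cos(th)]])
    t=Q.mean(0)-M@P.mean(0);return th,t,(P@M.T+t-Q)
E
python3 - <<'E'
from h import *
z=np.load('top0.npz');im=z['im'];c=cam('top')
hsv=cv2.cvtColor(im,cv2.COLOR_RGB2HSV).astype(int)
red=((hsv[...,0]<6)|(hsv[...,0]>174))&(hsv[...,1]>180)&(hsv[...,2]>90)
red[:235]=0;red[265:]=0;red[:,:170]=0;red[:,210:]=0
v,u=np.nonzero(red);g=(u.mean(),v.mean())
bl=hsv[...,2]<50;bl[:225]=0;bl[255:]=0;bl[:,:110]=0;bl[:,140:]=0
v,u=np.nonzero(bl);k=(u.mean(),v.mean())
print(g,k,red.sum(),bl.sum())
px=[(77,168),(79,257),(213.4,155.6),(220,245)]
Q=np.r_[ray(c,px,.05),ray(c,g,.09),ray(c,k,.076)]
P=[[175,185],[-65,185],[175,-185],[-65,-185],[-80,-115],[-35,60]]
th,t,res=fit2(np.array(P)/1e3,Q[:,:2]);print(Q.round(3));print(th,t,(res*1e3).round(1))
E
```

```text
(np.float64(189.16216216216216), np.float64(251.7027027027027)) (np.float64(123.02325581395348), np.float64(241.13953488372093)) 37 43
[[0.698 0.442 0.05 ]
 [0.46  0.42  0.05 ]
 [0.737 0.077 0.05 ]
 [0.498 0.051 0.05 ]
 [0.478 0.122 0.09 ]
 [0.503 0.297 0.076]]
0.10406003409175987 [0.54404822 0.24192211] [[ 1.3  2.2]
 [-0.3 -0.3]
 [ 0.4 -0.7]
 [ 0.2  0.5]
 [-1.9 -2.9]
 [ 0.3  1.2]]
```

```bash
cat >> h.py <<'E'
TH,T0=0.10406,np.array([.54405,.24192])
def c2w(x,y,z):
    c,s=np.cos(TH),np.sin(TH);return np.array([T0[0]+(c*x-s*y)/1e3,T0[1]+(s*x+c*y)/1e3,z/1e3])
def w2c(P):
    c,s=np.cos(TH),np.sin(TH);d=(np.atleast_2d(P)[:,:2]-T0)*1e3
    return np.c_[d@[c,s],d@[-s,c],np.atleast_2d(P)[:,2]*1e3]
def Rz(yaw):  # tool down; yaw=world angle of -tool x
    c,s=np.cos(yaw),np.sin(yaw);return np.array([[-c,-s,0],[-s,c,0],[0,0,-1.]])
E
python3 -c "
from h import *
print(rows(c2w(-80,-115,230),Rz(TH)))"
```

```text
(array([-427.2, -432.1,    1.2]), array([-0.002, -0.   , -0.375]))
```

Emit:
play_rows --deltas '[[40,[-40,-40,0],[0,0,-0.1]],[40,[-80,-80,0],[0,0,-0.2]],[40,[-125,-125,0],[0,0,-0.3]],[40,[-170,-170,0],[0,0,-0.375]],[40,[-210,-213,0],[0,0,-0.375]],[40,[-250,-255,0],[0,0,-0.375]],[40,[-290,-295,0],[0,0,-0.375]],[40,[-330,-335,0],[0,0,-0.375]]]' --squeeze 25

```text
clock: 1.1
tcp_pos: [0.4093, 0.2369, 0.231]
orientation: [0.164, -3.137, 0.002]
contact_force: [1.6, 0.5, -0.4]
grip_width: 0.0397
```

```bash
python3 -c "
from h import *
o=r.get_obs();print(o['clock'],o['tcp_pos'],o['joints'].round(2),o['qvel'].round(2),rows(c2w(-80,-115,190),Rz(TH)))"
```

```text
1.1 [0.40930081 0.23694289 0.23097102] [-0.79  0.14  0.15  2.03 -0.02  0.97  1.04] [ 0.62 -0.06  0.36  0.07 -0.05 -0.02  0.99] (array([ -54.5, -124. ,   41.1]), array([-0.002, -0.001,  0.   ]))
```

Emit:
play_rows --deltas '[[40,[-20,-45,14],[0,0,0]],[40,[-38,-85,28],[0,0,0]],[40,[-54,-124,41],[0,0,0]],[40,[-54,-124,41],[0,0,0]],[40,[-54,-124,41],[0,0,0]]]'

```text
clock: 1.72
tcp_pos: [0.4756, 0.1197, 0.19]
orientation: [0.164, -3.136, 0.002]
contact_force: [0.1, 0.6, 0.2]
grip_width: 0.0399
```

```bash
python3 - <<'E'
from h import *
c=cam('wrist');im,d=r.grab_frame('wrist');save('w1.png',im);np.savez('w1.npz',im=im,d=d)
hsv=cv2.cvtColor(im,cv2.COLOR_RGB2HSV).astype(int)
red=(((hsv[...,0]<6)|(hsv[...,0]>174))&(hsv[...,1]>170)&(hsv[...,2]>70)).astype(np.uint8)
n,l,s,ce=cv2.connectedComponentsWithStats(red)
W=cloud(c,d)
for i in range(1,n):
    if s[i,4]>100:
        p=W[l==i];q=w2c(p);print(s[i],ce[i],np.percentile(q,[2,50,98],axis=0).round(1), w2c(ray(c,ce[i],.09)))
print(r.get_obs()['tcp_pos'])
E
```

```text
[272 207  26  22 534] [284.44756554 217.56367041] [[ -85.5 -122.4   89.2]
 [ -79.1 -113.6   96.2]
 [ -68.8 -104.2   98.5]] [[ -76.74160575 -113.26625389   90.        ]]
[0.47552866 0.12029547 0.190195  ]
```

View pics/w1.png

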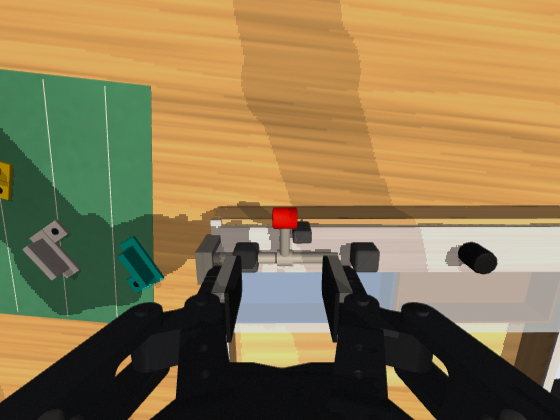

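The wrist view shows the red grip at (284,218), with the notch block beside it at (302,232). The grip centre is at about case (-79, -113.5, 88). I'll descend around it and pinch it.

Emit:
play_rows --deltas '[[40,[1,0,40],[0,0,0]],[40,[1,0,80],[0,0,0]],[40,[1,0,105],[0,0,0]],[40,[1,0,110],[0,0,0]],[40,[1,0,110],[0,0,0]],[16,[1,0,110],[0,0,0]],[16,[1,0,110],[0,0,0]],[16,[1,0,110],[0,0,0]]]'

```text
clock: 2.78
tcp_pos: [0.4748, 0.1213, 0.0808]
orientation: [-0.167, 3.137, 0.001]
contact_force: [-1.2, 6.3, 1.0]
grip_width: 0.0193
```

```bash
python3 - <<'E'
from h import *
o=r.get_obs();print(w2c(o['tcp_pos']),o['contact_force'],o['grip_width'])
im,d=r.grab_frame('wrist');save('w2.png',im[150:330,180:400])
E
```

```text
[[ -81.44576546 -112.79276552   80.79868815]] [-1.23109673  6.28380452  0.95490411] 0.019282875954468526
```

View pics/w2.png

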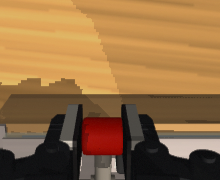

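Emit:
play_rows --deltas '[[16,[-1.8,0,-4.2],[0,0,0]],[16,[-4.9,0,-8.7],[0,0,0]],[16,[-8.8,0,-13.5],[0,0,0]],[16,[-13.3,0,-18],[0,0,0]],[16,[-18.5,0,-21.8],[0,0,0]],[16,[-23.9,0,-24.7],[0,0,0]],[16,[-35.9,0,-28.5],[0,0,0]],[16,[-35.9,0,-28.5],[0,0,0]]]'

```text
clock: 3.82
tcp_pos: [0.5123, 0.1254, 0.1101]
orientation: [-0.167, 3.134, 0.002]
contact_force: [-1.8, 3.6, 7.7]
grip_width: 0.0186
```

Emit:
play_rows --deltas '[[16,[0,6,0],[0,0,0]],[16,[0,12,0],[0,0,0]],[16,[0,18,0],[0,0,0]],[16,[0,24,0],[0,0,0]],[16,[0,30,0],[0,0,0]],[16,[0,36,0],[0,0,0]],[16,[0,40,0],[0,0,0]],[16,[0,41,0],[0,0,0]]]'

```text
clock: 4.82
tcp_pos: [0.508, 0.1659, 0.1102]
orientation: [-0.167, 3.134, 0.0]
contact_force: [0.7, -4.7, 6.2]
grip_width: 0.0193
```

```bash
python3 - <<'E'
from h import *
o=r.get_obs();print(w2c(o['tcp_pos']),o['contact_force'],o['grip_width'])
im,d=r.grab_frame('wrist');save('w3.png',im[150:350,180:400])
E
```

```text
[[-43.79307657 -71.86363647 110.20642521]] [ 0.6649728  -4.6840336   6.15931663] 0.01933264264633244
```

View pics/w3.png

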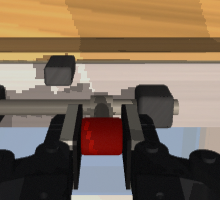

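Emit:
play_rows --deltas '[[16,[-11.7,-0.5,0],[0,0,0]],[16,[-24,-0.5,2.3],[0,0,0]],[16,[-35,-0.5,8],[0,0,0]],[16,[-44,-0.5,16.5],[0,0,0]],[16,[-49,-0.5,23.4],[0,0,0]],[16,[-51,-0.5,27],[0,0,0]],[16,[-52,-0.5,28.5],[0,0,0]],[16,[-52,-0.5,28.5],[0,0,0]]]'

```text
clock: 5.88
tcp_pos: [0.5588, 0.1711, 0.0815]
orientation: [-0.167, 3.136, 0.0]
contact_force: [-3.6, 1.1, -2.3]
grip_width: 0.0191
```

Emit:
play_rows --deltas '[[30,[0,0,0],[0,0,0]],[30,[0,0,0],[0,0,0]],[30,[0,0,-30],[0,0,0]],[30,[0,0,-70],[0,0,0]],[20,[30,60,-80],[0,0,0]],[20,[60,100,-80],[0,0,0]],[20,[75,120,-80],[0,0,0]],[20,[75,120,-80],[0,0,0]]]'

```text
clock: 6.88
tcp_pos: [0.4703, 0.2844, 0.1619]
orientation: [-0.174, 3.135, 0.002]
contact_force: [0.2, 0.5, 0.4]
grip_width: 0.0199
```

```bash
python3 - <<'E'
from h import *
o=r.get_obs();print(w2c(o['tcp_pos']),o['contact_force'],o['grip_width'])
c=cam('wrist');im,d=r.grab_frame('wrist');save('w4.png',im);np.savez('w4.npz',im=im,d=d)
print(rows(c2w(-35,61,160),Rz(TH)))
W=cloud(c,d);q=w2c(W.reshape(-1,3)).reshape(W.shape)
hsv=cv2.cvtColor(im,cv2.COLOR_RGB2HSV).astype(int)
red=((hsv[...,0]<6)|(hsv[...,0]>174))&(hsv[...,1]>170)&(hsv[...,2]>70)
print('red',red.sum(),np.median(q[red],0))
m=(abs(q[...,0]+35)<25)&(abs(q[...,1]-60)<25)&(q[...,2]>65)&(q[...,2]<95);print('knob',m.sum(),np.percentile(q[m],[3,50,97],axis=0))
E
```

```text
[[-68.91015117  49.90053736 161.89257429]] [0.21495634 0.46748089 0.38137214] 0.019946830061250146
(array([-32.8,  12.8,   2. ]), array([0.   , 0.003, 0.004]))
red 460 [  6.25710625 -73.55778102  95.77677905]
knob 573 [[-43.65682738  51.87145699  66.4065536 ]
 [-38.15712575  59.38905163  83.00384149]
 [-24.95814586  68.7235508   84.85403484]]
```

View pics/w4.png

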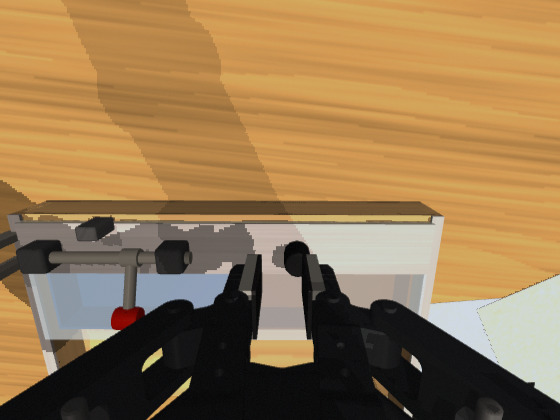

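The bolt is drawn and the handle lies back at (128,317). The knob is at (295,258), about case (-35, 60). I'll grasp the knob and slide the cover.

Emit:
play_rows --deltas '[[44,[-34,11.5,0],[0,0,0]],[44,[-34,11.5,0],[0,0,0]],[44,[-34,11.5,50],[0,0,0]],[44,[-34,11.5,85],[0,0,0]],[44,[-34,11.5,96],[0,0,0]],[15,[-34,11.5,96],[0,0,0]],[15,[-34,11.5,96],[0,0,0]],[15,[-34,11.5,96],[0,0,0]]]' --squeeze 40

```text
clock: 7.92
tcp_pos: [0.5041, 0.3009, 0.0666]
orientation: [-0.172, 3.133, 0.007]
contact_force: [0.8, 7.3, -13.3]
grip_width: 0.0206
```

Emit:
play_rows --deltas '[[15,[-10,0,0],[0,0,0]],[15,[-26,0,0],[0,0,0]],[15,[-42,0,0],[0,0,0]],[15,[-58,0,0],[0,0,0]],[15,[-74,0,0],[0,0,0]],[15,[-90,0,0],[0,0,0]],[15,[-106,0,0],[0,0,0]],[15,[-117,0,0],[0,0,0]]]'

```text
clock: 8.93
tcp_pos: [0.617, 0.3131, 0.0666]
orientation: [0.173, -3.133, -0.004]
contact_force: [-8.9, -1.5, -4.0]
grip_width: 0.0203
```

```bash
python3 - <<'E'
from h import *
o=r.get_obs();print(w2c(o['tcp_pos']),o['contact_force'],o['grip_width'])
E
```

```text
[[79.99778571 63.24561108 66.61828678]] [-8.88223171 -1.53805734 -4.01737829] 0.02033084650843656
```

Emit:
play_rows --deltas '[[15,[-2,0,0],[0,0,0]],[15,[-3,0,0],[0,0,0]],[15,[-4,0,0],[0,0,0]],[15,[-4,0,0],[0,0,0]]]'

```text
clock: 9.43
tcp_pos: [0.6184, 0.3133, 0.0666]
orientation: [0.174, -3.128, -0.002]
contact_force: [-7.9, -0.8, -2.9]
grip_width: 0.0202
```

```bash
python3 - <<'E'
from h import *
o=r.get_obs();print(w2c(o['tcp_pos']),o['contact_force'],o['grip_width'])
E
```

```text
[[81.37236478 63.26402785 66.58167286]] [-7.9075976  -0.77094898 -2.89958836] 0.020200159278996974
```

Emit:
play_rows --deltas '[[15,[-3,0,0],[0,0,0]],[15,[-5,0,0],[0,0,0]],[15,[-5,0,0],[0,0,0]]]'

```text
clock: 9.8
tcp_pos: [0.6184, 0.3132, 0.0666]
orientation: [0.174, -3.119, 0.001]
contact_force: [-15.5, -3.4, 3.7]
grip_width: 0.0204
```

Emit:
play_rows --deltas '[[40,[0,0,0],[0,0,0]],[40,[0,0,0],[0,0,0]],[40,[0,0,-40],[0,0,0]],[40,[0,0,-90],[0,0,0]],[40,[30,-40,-130],[0,0,0]],[60,[60,-90,-160],[0,0,0]],[60,[100,-140,-180],[0,0,0]],[60,[130,-190,-180],[0,0,0]]]'

```text
clock: 10.8
tcp_pos: [0.5168, 0.1129, 0.2515]
orientation: [0.175, -3.125, -0.002]
contact_force: [1.0, -1.0, 0.1]
grip_width: 0.0601
```

```bash
python3 - <<'E'
from h import *
o=r.get_obs();print(o['tcp_pos'],w2c(o['tcp_pos']),o['contact_force'],o['joints'].round(2))
c=cam('top');im,d=r.grab_frame('top');np.savez('top1.npz',im=im,d=d)
save('top1.png',cv2.resize(im[140:310,65:425],None,fx=2.2,fy=2.2,interpolation=2))
E
```

```text
[0.5167707  0.11286199 0.25147313] [[ -40.53729052 -125.52632654  251.47313169]] [ 0.96691288 -1.02210222  0.05491282] [-0.55  0.22  0.26  1.89 -0.07  1.05  1.42]
```

View pics/top1.png

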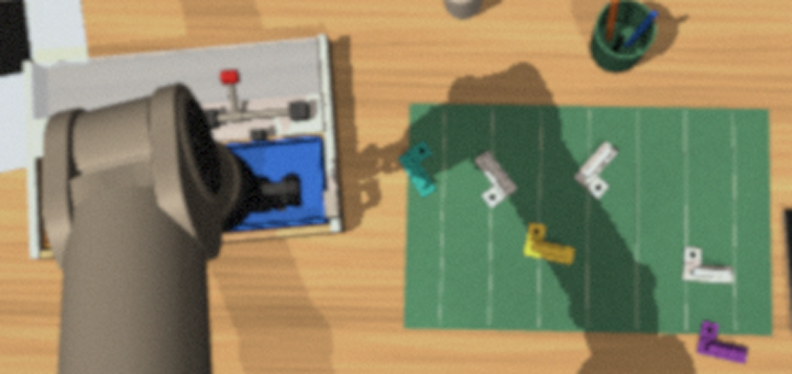

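The cover is at its stop: it travelled 115 mm and then the force rose. The blue bin is confirmed at case -y. Next I'll look at the brackets from above.

```bash
python3 -c "
from h import *
print(rows([.66,-.25,.27],Rz(-.3)))"
```

```text
(array([-109.8, -366.4,  -20.4]), array([-0.005, -0.016,  0.402]))
```

Emit:
play_rows --deltas '[[60,[-14,-50,-10],[0,0,0.06]],[60,[-28,-100,-20],[0,0,0.15]],[60,[-44,-150,-20],[0,0,0.25]],[60,[-60,-200,-20],[0,0,0.35]],[60,[-78,-255,-20],[0,-0.016,0.4]],[60,[-95,-310,-20],[0,-0.016,0.4]],[60,[-110,-366,-20],[0,-0.016,0.4]],[60,[-110,-366,-20],[0,-0.016,0.4]]]'

```text
clock: 11.85
tcp_pos: [0.6601, -0.2568, 0.2702]
orientation: [0.478, 3.103, -0.016]
contact_force: [-1.6, 0.2, -0.4]
grip_width: 0.0601
```

Emit:
play_rows --deltas '[[60,[0,0,0],[0,0,0]]]'

```text
clock: 11.98
tcp_pos: [0.6608, -0.2566, 0.2705]
orientation: [0.478, 3.101, -0.015]
contact_force: [0.2, 0.5, -0.1]
grip_width: 0.06
```

```bash
python3 - <<'E'
from h import *
o=r.get_obs();print(o['tcp_pos'],o['joints'].round(2))
c=cam('wrist');im,d=r.grab_frame('wrist');np.savez('w5.npz',im=im,d=d);save('w5.png',im)
W=cloud(c,d)
hsv=cv2.cvtColor(im,cv2.COLOR_RGB2HSV).astype(int)
for zl in (.02,):
  m=((W[...,2]>zl)&(W[...,2]<.045)&(W[...,0]>.38)&(W[...,0]<.65)&(W[...,1]<-.05)&(hsv[...,1]<70)).astype(np.uint8)
  n,l,s,ce=cv2.connectedComponentsWithStats(m)
  for i in range(1,n):
    if s[i,4]>30:
        p=W[l==i];e=cv2.minAreaRect((p[:,:2]*1e3).astype(np.float32))
        print(s[i],p.mean(0).round(4),np.percentile(p[:,2],[5,95]).round(4),e)
E
```

```text
[ 0.66078309 -0.2566181   0.27048301] [-0.02  0.53  0.47  1.45 -0.24  1.21  1.73]
[ 94  34  41  20 408] [ 0.4608 -0.3914  0.0266] [0.0216 0.0287] ((459.7765808105469, -392.3388671875), (44.26817321777344, 8.891276359558105), 87.49421691894531)
[350  61  35  30 356] [ 0.5772 -0.132   0.0269] [0.0214 0.0287] ((577.3795166015625, -131.0689697265625), (44.14068603515625, 8.360074043273926), 39.0688362121582)
[258 104  20  37 269] [ 0.5915 -0.2548  0.0276] [0.0262 0.0289] ((591.6035766601562, -255.09396362304688), (8.048013687133789, 43.850616455078125), 49.074222564697266)
```

View pics/w5.png

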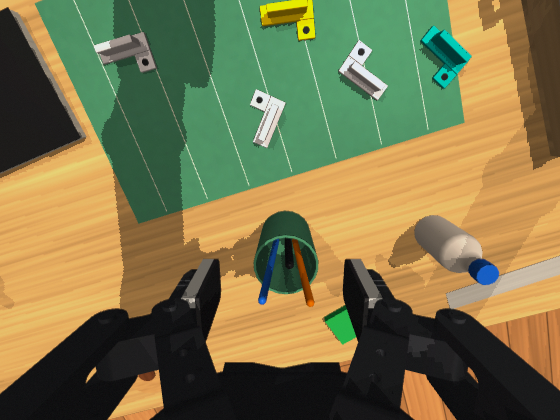

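The ribs measure 44 x 8 mm with tops at about 29 mm, which matches the description. Handedness agrees with the top view:

| Bracket | Pixel | Hand |
|---|---|---|
| A | (360,75) | right |
| B | (268,118) | left |
| C | (125,48) | right |

I'll start with A.

```bash
python3 -c "
from h import *
print(rows([.5774,-.1311,.13],Rz(.682)))"
```

```text
(array([117.9,  96.6, 139.1]), array([-0.012, -0.   , -0.988]))
```

Emit:
play_rows --deltas '[[40,[30,24,5],[0,0,-0.15]],[40,[60,48,20],[0,0,-0.32]],[40,[90,72,50],[0,0,-0.5]],[40,[118,96.6,90],[0,0,-0.67]],[40,[118,96.6,120],[0,0,-0.84]],[40,[118,96.6,139],[-0.012,0,-0.988]],[40,[118,96.6,139],[-0.012,0,-0.988]],[40,[118,96.6,139],[-0.012,0,-0.988]]]'

```text
clock: 13.02
tcp_pos: [0.5781, -0.1307, 0.1314]
orientation: [-1.047, 2.96, -0.001]
contact_force: [0.1, -0.2, 0.0]
grip_width: 0.0398
```

```bash
cat >> h.py <<'E'
def rib(ref=None,zl=.02,zh=.045,off=0):
    "ribs seen by wrist: centre(mm), long dir deg"
    c=cam('wrist');im,d=r.grab_frame('wrist');W=cloud(c,d);hsv=cv2.cvtColor(im,cv2.COLOR_RGB2HSV)
    m=((W[...,2]>zl)&(W[...,2]<zh)&(hsv[...,1]<70)&(d>0)).astype(np.uint8)
    if ref is not None: m&=(np.linalg.norm(W[...,:2]-np.array(ref)[:2],axis=-1)<.06).astype(np.uint8)
    n,l,s,ce=cv2.connectedComponentsWithStats(m);out=[]
    for i in range(1,n):
        if s[i,4]>60:
            (x,y),(w,h),a=cv2.minAreaRect((W[l==i][:,:2]*1e3).astype(np.float32));a=a if w>h else a+90
            out.append((round(x,1),round(y,1),round(max(w,h),1),round(min(w,h),1),round(a,1)))
    return out,im
E
python3 - <<'E'
from h import *
o=r.get_obs();print(o['tcp_pos'],o['joints'].round(2));q,im=rib([.577,-.131]);print(q)
print(rows([.5774,-.1311,.010],Rz(.682)))
E
```

```text
[ 0.57813176 -0.13070755  0.13136986] [-0.03  0.46  0.2   1.86 -0.12  0.83  2.47]
[(576.9, -131.2, 44.1, 7.6, 38.9)]
(array([  1.1,   0.5, 121.5]), array([-0.001,  0.002, -0.002]))
```

Emit:
play_rows --deltas '[[40,[1,0.3,50],[0,0,0]],[40,[1,0.3,90],[0,0,0]],[40,[1,0.3,115],[0,0,0]],[40,[1,0.3,121],[0,0,0]],[40,[1,0.3,121],[0,0,0]],[3,[1,0.3,121],[0,0,0]],[3,[1,0.3,121],[0,0,0]],[3,[1,0.3,121],[0,0,0]]]' --squeeze 45

```text
clock: 14.08
tcp_pos: [0.5785, -0.1314, 0.0118]
orientation: [-1.046, 2.958, -0.003]
contact_force: [-1.1, 0.4, 6.5]
grip_width: 0.0067
```

Emit:
play_rows --deltas '[[3,[0,0,0],[0,0,0]],[3,[0,0,-25],[0,0,0]],[3,[0,0,-70],[0,0,0]],[3,[0,0,-120],[0,0,0]],[3,[0,0,-170],[0,0,0]],[3,[0,0,-180],[0,0,0]]]'

```text
clock: 14.82
tcp_pos: [0.5797, -0.1319, 0.1958]
orientation: [-1.044, 2.952, -0.007]
contact_force: [0.5, 0.7, -0.5]
grip_width: 0.0068
```

```bash
python3 - <<'E'
from h import *
o=r.get_obs();print(o['tcp_pos'],o['grip_width'],o['contact_force'])
print(rows(c2w(0,130,190),Rz(TH)))
E
```

```text
[ 0.57972517 -0.13187947  0.19578511] 0.006750842435790285 [ 0.50121959  0.70617126 -0.54092463]
(array([-277.9,  422.3,    4.8]), array([-0.005,  0.01 ,  0.575]))
```

Emit:
play_rows --deltas '[[3,[-30,45,0],[0,0,0.1]],[3,[-62,95,0],[0,0,0.22]],[3,[-95,145,0],[0,0,0.35]],[3,[-128,195,0],[0,0,0.47]],[3,[-162,245,0],[0,0,0.575]],[3,[-195,295,0],[0,0,0.575]],[3,[-228,345,0],[0,0,0.575]],[3,[-260,395,0],[0,0,0.575]]]'

```text
clock: 15.82
tcp_pos: [0.5328, 0.3403, 0.1938]
orientation: [-0.164, 3.128, -0.004]
contact_force: [1.0, -0.6, 0.2]
grip_width: 0.0068
```

```bash
python3 - <<'E'
from h import *
o=r.get_obs();print(w2c(o['tcp_pos']),o['grip_width'],o['joints'].round(2))
print(rows(c2w(0,130,190),Rz(TH)))
E
```

```text
[[ -0.97224226  99.05092302 193.77076586]] 0.006798996381757104 [-0.81  0.44  0.19  1.72 -0.09  0.98  1.08]
(array([-1. , 31. ,  3.7]), array([-0.003,  0.01 ,  0.   ]))
```

Emit:
play_rows --deltas '[[3,[-1,31,0],[0,0,0]],[3,[-1,31,20],[0,0.008,0]],[3,[-1,31,60],[0,0.008,0]],[3,[-1,31,110],[0,0.008,0]],[3,[-1,31,150],[0,0.008,0]],[3,[-1,31,170],[0,0.008,0]],[3,[-1,31,171],[0,0.008,0]],[3,[-1,31,171],[0,0.008,0]]]'

```text
clock: 16.82
tcp_pos: [0.5326, 0.3702, 0.0227]
orientation: [-0.163, 3.135, -0.005]
contact_force: [-1.0, -0.6, -0.9]
grip_width: 0.0068
```

Emit:
play_rows --deltas '[[24,[0,0,0],[0,0,0]],[24,[0,0,0],[0,0,0]],[24,[0,0,0],[0,0,0]],[24,[0,0,-40],[0,0,0]],[24,[0,0,-90],[0,0,0]],[24,[0,0,-150],[0,0,0]],[40,[0,-40,-190],[0,0,0]],[40,[0,-90,-190],[0,0,0]]]'

```text
clock: 17.82
tcp_pos: [0.5434, 0.2827, 0.2173]
orientation: [-0.166, 3.128, 0.002]
contact_force: [0.6, -0.3, -1.1]
grip_width: 0.0405
```

```bash
python3 - <<'E'
from h import *
o=r.get_obs();print(o['tcp_pos'],o['joints'].round(2))
im,d=r.grab_frame('wrist');save('w6.png',im)
print(rows([.5916,-.2551,.20],Rz(np.deg2rad(-40.93))))
E
```

```text
[0.5434196  0.28266521 0.2172899 ] [-0.74  0.39  0.21  1.74 -0.09  1.01  1.17]
(array([   3.6, -529. ,   18.7]), array([-0.004,  0.008,  0.81 ]))
```

View pics/w6.png

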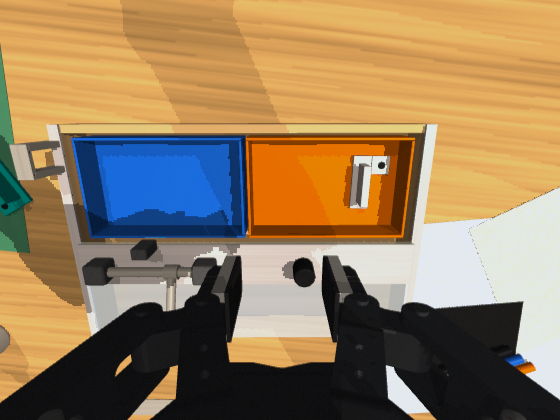

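The picture shows bracket A flat in the orange bin at (368,180), with both bins fully exposed. Now bracket B.

Emit:
play_rows --deltas '[[40,[0,-55,0],[0,0,0.12]],[40,[0,-115,0],[0,0,0.27]],[40,[0,-175,0],[0,0,0.42]],[40,[0,-235,0],[0,0,0.57]],[40,[0,-295,0],[0,0,0.72]],[40,[2,-355,0],[0,0.008,0.81]],[40,[3,-415,0],[0,0.008,0.81]],[40,[3.6,-470,0],[0,0.008,0.81]]]'

```text
clock: 18.88
tcp_pos: [0.5856, -0.1982, 0.2184]
orientation: [-1.098, -2.943, 0.006]
contact_force: [0.8, 0.0, 0.4]
grip_width: 0.0401
```

```bash
python3 - <<'E'
from h import *
o=r.get_obs();print(o['tcp_pos'],o['joints'].round(2))
print(rows([.5916,-.2551,.13],Rz(np.deg2rad(-40.93))))
E
```

```text
[ 0.58564479 -0.19815176  0.2183612 ] [-0.16  0.43  0.51  1.74 -0.24  1.04  1.29]
(array([-41.7, -38.8,  88.5]), array([-0.003,  0.001,  0.   ]))
```

Emit:
play_rows --deltas '[[40,[-21,-19,25],[0,0,0]],[40,[-42,-39,55],[0,0,0]],[40,[-42,-39,80],[0,0,0]],[40,[-42,-39,88],[0,0,0]],[40,[-42,-39,88],[0,0,0]]]'

```text
clock: 19.5
tcp_pos: [0.5918, -0.2548, 0.1305]
orientation: [-1.097, -2.943, 0.005]
contact_force: [0.3, 0.4, -0.4]
grip_width: 0.0398
```

```bash
python3 - <<'E'
from h import *
q,im=rib([.5916,-.2551]);print(q)
print(rows([.5916,-.2551,.010],Rz(np.deg2rad(-40.93))))
E
```

```text
[(591.1, -255.1, 43.7, 7.3, 139.3)]
(array([  0.6,  -0.2, 121.2]), array([-0.003,  0.002,  0.001]))
```

Emit:
play_rows --deltas '[[40,[0.6,-0.3,50],[0,0,0]],[40,[0.6,-0.3,90],[0,0,0]],[40,[0.6,-0.3,114],[0,0,0]],[40,[0.6,-0.3,120.5],[0,0,0]],[40,[0.6,-0.3,120.5],[0,0,0]],[3,[0.6,-0.3,120.5],[0,0,0]],[3,[0.6,-0.3,120.5],[0,0,0]],[3,[0.6,-0.3,120.5],[0,0,0]]]'

```text
clock: 20.55
tcp_pos: [0.5925, -0.2556, 0.0122]
orientation: [1.096, 2.941, -0.005]
contact_force: [-1.6, -0.1, 6.9]
grip_width: 0.0068
```

Emit:
play_rows --deltas '[[3,[0,0,0],[0,0,0]],[3,[0,0,-25],[0,0,0]],[3,[0,0,-70],[0,0,0]],[3,[0,0,-120],[0,0,0]],[3,[0,0,-170],[0,0,0]],[3,[0,0,-180],[0,0,0]]]'

```text
clock: 21.3
tcp_pos: [0.5939, -0.256, 0.1961]
orientation: [1.094, 2.935, -0.004]
contact_force: [-0.2, 0.5, -1.0]
grip_width: 0.0067
```

```bash
python3 - <<'E'
from h import *
o=r.get_obs();print(o['tcp_pos'],o['grip_width'],o['contact_force'])
print(rows(c2w(0,-85,190),Rz(TH)))
E
```

```text
[ 0.59386375 -0.25597225  0.19607299] 0.006716787637140007 [-0.16306639  0.468525   -0.96616377]
(array([301.7, 285.6,   3.5]), array([-0.003,  0.009, -0.818]))
```

Emit:
play_rows --deltas '[[3,[36,34,0],[0,0,-0.12]],[3,[76,72,0],[0,0,-0.26]],[3,[116,110,0],[0,0,-0.4]],[3,[156,148,0],[0,0,-0.54]],[3,[196,186,0],[0,0,-0.68]],[3,[236,224,0],[0,0,-0.818]],[3,[272,258,0],[0,0,-0.818]],[3,[301,285,3],[0,0.008,-0.818]]]'

```text
clock: 22.3
tcp_pos: [0.5517, 0.1589, 0.1895]
orientation: [0.167, -3.136, 0.005]
contact_force: [0.7, -0.6, -0.8]
grip_width: 0.0072
```

```bash
python3 - <<'E'
from h import *
o=r.get_obs();print(w2c(o['tcp_pos']),o['grip_width'],o['joints'].round(2))
print(rows(c2w(0,-85,22.7),Rz(TH)))
E
```

```text
[[ -1.04266356 -83.38242525 189.4577222 ]] 0.007183861980948568 [-0.58  0.36  0.24  1.86 -0.1   0.94  1.38]
(array([ -1.3,  -1.1, 166.8]), array([-0.003, -0.002,  0.002]))
```

Emit:
play_rows --deltas '[[3,[-1,-1,30],[0,0,0]],[3,[-1,-1,75],[0,0,0]],[3,[-1,-1,120],[0,0,0]],[3,[-1,-1,155],[0,0,0]],[3,[-1,-1,167],[0,0,0]],[3,[-1,-1,167],[0,0,0]],[24,[-1,-1,167],[0,0,0]],[24,[-1,-1,167],[0,0,0]]]'

```text
clock: 23.3
tcp_pos: [0.5527, 0.1576, 0.0226]
orientation: [0.167, -3.136, 0.005]
contact_force: [-0.4, 0.5, 0.1]
grip_width: 0.0241
```

Emit:
play_rows --deltas '[[24,[0,0,0],[0,0,0]],[24,[0,0,-40],[0,0,0]],[24,[0,0,-90],[0,0,0]],[24,[0,0,-150],[0,0,0]],[40,[0,-30,-190],[0,0,0]],[40,[0,-80,-190],[0,0,0]],[40,[0,-130,-190],[0,0,0]]]'

```text
clock: 24.18
tcp_pos: [0.567, 0.0279, 0.214]
orientation: [-0.169, 3.137, -0.004]
contact_force: [1.5, -0.7, -0.6]
grip_width: 0.0402
```

```bash
python3 - <<'E'
from h import *
o=r.get_obs();print(o['tcp_pos'],o['joints'].round(2))
im,d=r.grab_frame('top');W=cloud(cam('top'),d);hsv=cv2.cvtColor(im,cv2.COLOR_RGB2HSV)
m=((hsv[...,1]<70)&(hsv[...,2]>100)).astype(np.uint8);m[:186]=0;m[300:]=0;m[:,:245]=0;m[:,418:]=0
n,l,s,ce=cv2.connectedComponentsWithStats(m)
for i in range(1,n):
    if s[i,4]>100:print(s[i],ray(cam('top'),ce[i],.01).round(3))
print(rows([.4598,-.3923,.2],Rz(np.deg2rad(-92.5))))
E
```

```text
[0.56698691 0.02787486 0.2140189 ] [-0.4   0.32  0.3   1.85 -0.11  0.98  1.62]
[374 234  26  41 342] [[ 0.467 -0.386  0.01 ]]
(array([ 146.8, -398.4,   16.8]), array([-0.005,  0.006,  1.712]))
```

Emit:
play_rows --deltas '[[40,[18,-50,0],[0,0,0.17]],[40,[38,-105,0],[0,0,0.35]],[40,[58,-160,0],[0,0,0.53]],[40,[78,-210,0],[0,0,0.71]],[40,[98,-265,0],[0,0,0.89]],[40,[118,-320,0],[0,0,1.07]],[40,[136,-370,5],[0,0,1.25]],[40,[146.8,-398,16],[0,0,1.42]]]'

```text
clock: 25.22
tcp_pos: [0.4585, -0.395, 0.2014]
orientation: [1.936, 2.466, -0.009]
contact_force: [0.7, 0.3, -0.6]
grip_width: 0.0401
```

```bash
python3 - <<'E'
from h import *
o=r.get_obs();print(o['tcp_pos'],o['joints'].round(2))
print(rows([.4598,-.3923,.13],Rz(np.deg2rad(-92.5))))
E
```

```text
[ 0.45851958 -0.39501814  0.20143739] [ 0.08  0.47  0.72  1.8  -0.35  1.    1.17]
(array([ 3. ,  1.9, 71.4]), array([0.001, 0.009, 0.283]))
```

Emit:
play_rows --deltas '[[40,[3,2,20],[0,0,0.15]],[40,[3,2,50],[0,0.009,0.283]],[40,[3,2,71],[0,0.009,0.283]],[40,[3,2,71],[0,0.009,0.283]],[40,[3,2,71],[0,0.009,0.283]]]'

```text
clock: 25.85
tcp_pos: [0.4602, -0.3927, 0.1312]
orientation: [2.266, 2.173, 0.001]
contact_force: [-0.5, 0.4, 0.1]
grip_width: 0.0401
```

```bash
python3 - <<'E'
from h import *
q,im=rib([.4598,-.3923]);print(q)
x,y,_,_,a=q[0]
print(rows([x/1e3,y/1e3,.0105],Rz(np.deg2rad(a-180))))
E
```

```text
[(459.6, -392.3, 43.9, 7.8, 86.5)]
(array([  0.5,  -1.1, 121. ]), array([0.002, 0.001, 0.019]))
```

Emit:
play_rows --deltas '[[40,[0.3,-0.8,50],[0,0,0.015]],[40,[0.3,-0.8,90],[0,0,0.015]],[40,[0.3,-0.8,114],[0,0,0.015]],[40,[0.3,-0.8,120.5],[0,0,0.015]],[40,[0.3,-0.8,120.5],[0,0,0.015]],[3,[0.3,-0.8,120.5],[0,0,0.015]],[3,[0.3,-0.8,120.5],[0,0,0.015]],[3,[0.3,-0.8,120.5],[0,0,0.015]]]'

```text
clock: 26.9
tcp_pos: [0.4607, -0.3931, 0.0123]
orientation: [2.281, 2.154, 0.003]
contact_force: [-0.0, 0.2, 7.2]
grip_width: 0.0069
```

Emit:
play_rows --deltas '[[3,[0,0,0],[0,0,0]],[3,[0,0,-25],[0,0,0]],[3,[0,0,-70],[0,0,0]],[3,[0,0,-120],[0,0,0]],[3,[0,0,-170],[0,0,0]],[3,[0,0,-180],[0,0,0]]]'

```text
clock: 27.65
tcp_pos: [0.461, -0.3942, 0.1958]
orientation: [2.277, 2.15, 0.005]
contact_force: [0.4, 0.3, -1.8]
grip_width: 0.0068
```

```bash
python3 - <<'E'
from h import *
o=r.get_obs();print(o['tcp_pos'],o['grip_width'],o['contact_force'])
print(rows(c2w(0,50,190),Rz(TH-np.pi/2)),rows([.55,-.1,.2],Rz(TH-np.pi/2)))
E
```

```text
[ 0.46102895 -0.39423758  0.19579087] 0.006782709550410905 [ 0.44287915  0.28374301 -1.83477903]
(array([689.2,  38.2,   3.2]), array([ 0.009,  0.005, -0.162])) (array([298.8,  71.9,  -4.8]), array([ 0.009,  0.005, -0.162]))
```

Emit:
play_rows --deltas '[[3,[50,4,0],[0,0,-0.05]],[3,[110,8,0],[0,0,-0.1]],[3,[170,12,0],[0,0,-0.162]],[3,[230,16,0],[0,0,-0.162]],[3,[290,20,0],[0,0,-0.162]],[3,[350,24,0],[0,0,-0.162]],[3,[410,27,0],[0,0,-0.162]],[3,[460,30,0],[0,0,-0.162]]]'

```text
clock: 28.65
tcp_pos: [0.5165, 0.066, 0.1932]
orientation: [2.094, 2.33, 0.002]
contact_force: [0.9, -0.3, -0.2]
grip_width: 0.0068
```

```bash
python3 - <<'E'
from h import *
o=r.get_obs();print(w2c(o['tcp_pos']),o['joints'].round(2),o['grip_width'])
print(rows(c2w(0,50,190),Rz(TH-np.pi/2)))
E
```

```text
[[ -45.62183532 -172.08515899  193.2003834 ]] [-0.85  0.32  0.74  2.   -0.26  0.91  0.13] 0.0067500613263854195
(array([222. ,  46.1,   2.3]), array([0.007, 0.006, 0.002]))
```

Emit:
play_rows --deltas '[[3,[60,13,0],[0,0,0]],[3,[120,26,0],[0,0,0]],[3,[180,38,0],[0,0,0]],[3,[222,46,0],[0,0,0]],[3,[222,46,2],[0.006,0.006,0]],[3,[222,46,2],[0.006,0.006,0]]]'

```text
clock: 29.4
tcp_pos: [0.5383, 0.2902, 0.1892]
orientation: [2.101, 2.335, -0.002]
contact_force: [-0.7, -0.9, -0.8]
grip_width: 0.0073
```

```bash
python3 - <<'E'
from h import *
o=r.get_obs();print(w2c(o['tcp_pos']),o['joints'].round(2),o['grip_width'])
print(rows(c2w(0,50,22.8),Rz(TH-np.pi/2)))
E
```

```text
[[ -0.74474569  48.63491942 189.16790512]] [-1.08  0.48  0.66  1.79 -0.34  0.99 -0.18] 0.00725317408004229
(array([  1.6,   0.9, 166.4]), array([-0.001,  0.001,  0.001]))
```

Emit:
play_rows --deltas '[[3,[1.5,1,30],[0,0,0]],[3,[1.5,1,75],[0,0,0]],[3,[1.5,1,120],[0,0,0]],[3,[1.5,1,155],[0,0,0]],[3,[1.5,1,166.5],[0,0,0]],[3,[1.5,1,166.5],[0,0,0]],[24,[1.5,1,166.5],[0,0,0]],[24,[1.5,1,166.5],[0,0,0]]]'

```text
clock: 30.4
tcp_pos: [0.5395, 0.2913, 0.0233]
orientation: [2.101, 2.334, -0.001]
contact_force: [0.4, -0.4, -0.1]
grip_width: 0.0238
```

Emit:
play_rows --deltas '[[24,[0,0,0],[0,0,0]],[24,[0,0,-40],[0,0,0]],[24,[0,0,-90],[0,0,0]],[24,[0,0,-150],[0,0,0]],[40,[0,0,-190],[0,0,-0.17]],[40,[0,0,-190],[0,0,-0.35]],[40,[0,0,-190],[0,0,-0.52]],[40,[0,0,-190],[0,0,-0.7]]]'

```text
clock: 31.4
tcp_pos: [0.5393, 0.2914, 0.2136]
orientation: [1.165, 2.917, -0.001]
contact_force: [-0.1, 0.1, -0.4]
grip_width: 0.0399
```

```bash
python3 - <<'E'
from h import *
o=r.get_obs();print(w2c(o['tcp_pos']),o['joints'].round(2),o['grip_width'])
print(rows(c2w(80,40,160),Rz(TH)))
E
```

```text
[[  0.46705934  49.74422769 213.5811722 ]] [-0.98  0.42  0.5   1.76 -0.23  1.02  0.43] 0.03993241730102787
(array([-59. ,  54.2,  53.6]), array([-0.001,  0.001, -0.864]))
```

Emit:
play_rows --deltas '[[44,[0,0,0],[0,0,-0.17]],[44,[0,0,0],[0,0,-0.35]],[44,[0,0,0],[0,0,-0.52]],[44,[0,0,0],[0,0,-0.7]],[44,[0,0,0],[0,0,-0.864]],[44,[-20,34,0],[0,0,-0.864]],[44,[-42,68,0],[0,0,-0.864]],[44,[-42,68,0],[0,0,-0.864]]]'

```text
clock: 32.4
tcp_pos: [0.6188, 0.3114, 0.2131]
orientation: [-0.161, 3.136, -0.003]
contact_force: [-1.7, -0.5, -0.7]
grip_width: 0.0441
```

```bash
python3 - <<'E'
from h import *
o=r.get_obs();print(w2c(o['tcp_pos']),o['joints'].round(2),o['grip_width'])
im,d=r.grab_frame('wrist');save('w7.png',im);np.savez('w7.npz',im=im,d=d)
q=w2c(cloud(cam('wrist'),d).reshape(-1,3)).reshape(*d.shape,3)
m=(abs(q[...,0]-80)<25)&(abs(q[...,1]-60)<25)&(q[...,2]>75)&(q[...,2]<95);print('knob',m.sum(),np.percentile(q[m],[3,50,97],axis=0).round(1))
im,d=r.grab_frame('top');save('top2.png',cv2.resize(im[140:310,65:425],None,fx=2.2,fy=2.2,interpolation=2))
E
```

```text
[[ 81.56238496  61.32500725 213.06784424]] [-0.77  0.53  0.31  1.54 -0.17  1.09  1.26] 0.04413954061401338
knob 454 [[70.2 53.2 78.6]
 [79.  62.3 83.4]
 [88.9 71.3 85.1]]
```

View pics/w7.png

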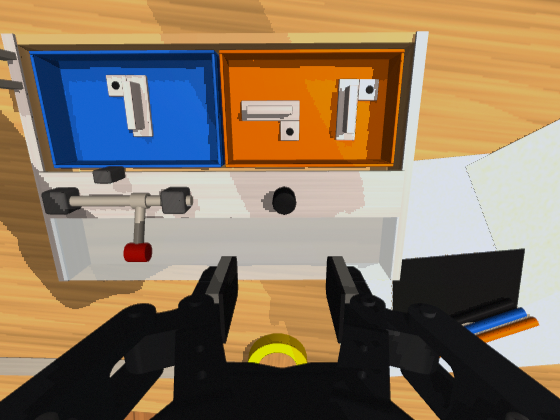

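All three brackets lie flat in the right bins: left-hand in blue at (130,105), right-hand ones in orange at (270,112) and (350,108). I'll grasp the knob at (284,200) and shut the cover.

Emit:
play_rows --deltas '[[44,[1,1,50],[0,0,0]],[44,[1,1,100],[0,0,0]],[44,[1,1,135],[0,0,0]],[44,[1,1,146],[0,0,0]],[44,[1,1,146],[0,0,0]],[15,[1,1,146],[0,0,0]],[15,[1,1,146],[0,0,0]],[15,[1,1,146],[0,0,0]]]'

```text
clock: 33.5
tcp_pos: [0.6163, 0.3131, 0.0694]
orientation: [-0.162, 3.135, 0.001]
contact_force: [-2.0, 0.2, 6.5]
grip_width: 0.0203
```

Emit:
play_rows --deltas '[[15,[10,0,0],[0,0,0]],[15,[26,0,0],[0,0,0]],[15,[42,0,0],[0,0,0]],[15,[58,0,0],[0,0,0]],[15,[74,0,0],[0,0,0]],[15,[90,0,0],[0,0,0]],[15,[106,0,0],[0,0,0]],[15,[116,0,0],[0,0,0]]]'

```text
clock: 34.5
tcp_pos: [0.503, 0.3009, 0.0696]
orientation: [-0.161, 3.13, 0.002]
contact_force: [9.4, 1.2, -11.0]
grip_width: 0.0199
```

Emit:
play_rows --deltas '[[15,[3,0,0],[0,0,0]],[15,[5,0,0],[0,0,0]],[15,[5,0,0],[0,0,0]]]'

```text
clock: 34.88
tcp_pos: [0.5019, 0.3008, 0.0696]
orientation: [-0.16, 3.122, 0.005]
contact_force: [12.9, 2.8, -18.7]
grip_width: 0.0196
```

Emit:
play_rows --deltas '[[15,[3,0,0],[0,0,0]],[15,[5,0,0],[0,0,0]],[15,[5,0,0],[0,0,0]]]'

```text
clock: 35.25
tcp_pos: [0.5019, 0.3008, 0.0696]
orientation: [-0.157, 3.111, 0.008]
contact_force: [17.7, 4.7, -22.3]
grip_width: 0.0203
```

```bash
python3 - <<'E'
from h import *
o=r.get_obs();print(w2c(o['tcp_pos']),o['contact_force'],o['grip_width'])
E
```

```text
[[-35.78984566  62.9539941   69.64555867]] [ 17.70176914   4.6858338  -22.30827735] 0.020305036668338553
```

The cover is at its shut stop. I'll release the knob, go to the handle and re-measure it.

Emit:
play_rows --deltas '[[40,[-4,0,0],[0,0,0]],[40,[-4,0,0],[0,0,0]],[40,[-4,0,-50],[0,0,0]],[40,[-4,0,-90],[0,0,0]],[40,[0,-40,-100],[0,0,0]],[36,[0,-80,-100],[0,0,0]],[36,[0,-130,-100],[0,0,0]],[36,[0,-135,-100],[0,0,0]]]'

```text
clock: 36.25
tcp_pos: [0.5129, 0.1614, 0.1697]
orientation: [-0.148, 3.112, 0.007]
contact_force: [-0.3, 0.7, -0.2]
grip_width: 0.0358
```

```bash
python3 - <<'E'
from h import *
o=r.get_obs();print(w2c(o['tcp_pos']),o['contact_force'])
c=cam('wrist');im,d=r.grab_frame('wrist');save('w8.png',im)
q=w2c(cloud(c,d).reshape(-1,3)).reshape(*d.shape,3)
hsv=cv2.cvtColor(im,cv2.COLOR_RGB2HSV).astype(int)
red=((hsv[...,0]<6)|(hsv[...,0]>174))&(hsv[...,1]>170)&(hsv[...,2]>60)
print(red.sum(),np.percentile(q[red],[3,50,97],axis=0).round(1))
m=(abs(q[...,0]+35)<25)&(abs(q[...,1]-60)<25)&(q[...,2]>75)&(q[...,2]<95);print('knob',m.sum(),np.percentile(q[m],[3,50,97],axis=0).round(1))
print(rows(o['tcp_pos'],Rz(TH)))
E
```

```text
[[-39.36404341 -76.83674851 169.69965566]] [-0.27929664  0.7127451  -0.24191171]
529 [[  2.8 -82.4  89.8]
 [  7.9 -73.2  96.1]
 [ 18.3 -63.9  98.3]]
knob 710 [[-43.1  51.3  75.9]
 [-34.4  59.2  83.4]
 [-24.5  69.6  85. ]]
(array([ 0.2, -1.8, -0.1]), array([ 0.004,  0.026, -0.007]))
```

```bash
python3 -c "
from h import *
print(rows(c2w(8,-72.7,140),Rz(TH)),rows(c2w(8,-72.7,81),Rz(TH)))"
```

```text
(array([-46.4,   2.6,  30.9]), array([ 0.004,  0.026, -0.007])) (array([-44.8,   2.4,  89.8]), array([ 0.004,  0.026, -0.007]))
```

Emit:
play_rows --deltas '[[36,[-46.4,2.5,10],[0.004,0.026,-0.007]],[36,[-46.4,2.5,31],[0.004,0.026,-0.007]],[36,[-45.5,2.5,60],[0.004,0.026,-0.007]],[36,[-44.8,2.4,85],[0.004,0.026,-0.007]],[36,[-44.8,2.4,89.5],[0.004,0.026,-0.007]],[15,[-44.8,2.4,89.5],[0.004,0.026,-0.007]],[15,[-44.8,2.4,89.5],[0.004,0.026,-0.007]],[15,[-44.8,2.4,89.5],[0.004,0.026,-0.007]]]' --squeeze 25

```text
clock: 37.3
tcp_pos: [0.5594, 0.1711, 0.082]
orientation: [-0.164, 3.137, 0.001]
contact_force: [-1.3, 1.3, -0.7]
grip_width: 0.0191
```

```bash
python3 -c "
from h import *
o=r.get_obs();print(w2c(o['tcp_pos']),o['contact_force'],o['grip_width'],rows(o['tcp_pos'],Rz(TH)))"
```

```text
[[  7.9556651  -71.99943262  82.02712152]] [-1.32978255  1.27022024 -0.72107879] 0.0190582336512828 (array([0., 0., 0.]), array([0.001, 0.001, 0.   ]))
```

Emit:
play_rows --deltas '[[15,[2.6,0,-5.2],[0,0,0]],[15,[7.4,0,-12.1],[0,0,0]],[15,[16.7,0,-20.5],[0,0,0]],[15,[27.8,0,-26.3],[0,0,0]],[15,[40,0,-29],[0,0,0]],[15,[51,0,-28.7],[0,0,0]],[15,[51,0,-28.7],[0,0,0]]]'

```text
clock: 38.17
tcp_pos: [0.508, 0.1656, 0.1105]
orientation: [-0.164, 3.137, 0.001]
contact_force: [1.1, 0.1, -8.8]
grip_width: 0.019
```

Emit:
play_rows --deltas '[[15,[0,-6,0],[0,0,0]],[15,[0,-12,0],[0,0,0]],[15,[0,-18,0],[0,0,0]],[15,[0,-24,0],[0,0,0]],[15,[0,-30,0],[0,0,0]],[15,[0,-36,0],[0,0,0]],[15,[0,-41,0],[0,0,0]],[15,[0,-43,0],[0,0,0]]]'

```text
clock: 39.17
tcp_pos: [0.5123, 0.1251, 0.1105]
orientation: [-0.166, 3.137, 0.005]
contact_force: [-0.8, 11.6, -10.1]
grip_width: 0.0191
```

Emit:
play_rows --deltas '[[15,[0,-2,0],[0,0,0]],[15,[0,-3,0],[0,0,0]],[15,[0,-3,0],[0,0,0]]]'

```text
clock: 39.55
tcp_pos: [0.5123, 0.1251, 0.1105]
orientation: [-0.17, 3.136, 0.01]
contact_force: [0.5, 11.0, -9.7]
grip_width: 0.019
```

```bash
python3 -c "
from h import *
o=r.get_obs();print(w2c(o['tcp_pos']),o['contact_force'],o['grip_width'],rows(o['tcp_pos'],Rz(TH)))"
```

```text
[[ -43.73824614 -112.86376514  110.47642831]] [ 0.49895988 11.04258003 -9.68316559] 0.018996636240722276 (array([0., 0., 0.]), array([0.006, 0.001, 0.004]))
```

Emit:
play_rows --deltas '[[15,[9.3,1,2.4],[0,0,0]],[15,[20.4,1,8.2],[0,0,0]],[15,[26.8,1,13.6],[0,0,0]],[15,[32.2,1,20],[0,0,0]],[15,[35.3,1,25],[0,0,0]],[15,[37.4,1,29.5],[0,0,0]],[15,[38.5,1,32.7],[0,0,0]],[15,[38.5,1,33.5],[0,0,0]]]'

```text
clock: 40.55
tcp_pos: [0.4747, 0.1219, 0.078]
orientation: [-0.169, 3.136, 0.011]
contact_force: [-0.0, -2.4, 16.0]
grip_width: 0.0192
```

Emit:
play_rows --deltas '[[15,[0.5,0,1.5],[0,0,0]],[15,[0.5,0,2.5],[0,0,0]],[15,[0.5,0,2.5],[0,0,0]]]'

```text
clock: 40.92
tcp_pos: [0.4746, 0.1219, 0.0773]
orientation: [-0.168, 3.135, 0.013]
contact_force: [-3.7, -1.0, 24.3]
grip_width: 0.0191
```

```bash
python3 -c "
from h import *
o=r.get_obs();print(w2c(o['tcp_pos']),o['contact_force'],o['grip_width'],rows(o['tcp_pos'],Rz(TH)))"
```

```text
[[ -81.53458867 -112.19463336   77.33297792]] [-3.746166   -0.96794595 24.30235379] 0.019084112920403424 (array([0., 0., 0.]), array([0.008, 0.002, 0.003]))
```

The handle is pressed against its lower stop. I'll release, back off and check.

Emit:
play_rows --deltas '[[36,[0,0,-1],[0,0,0]],[36,[0,0,-1],[0,0,0]],[36,[0,0,-1],[0,0,0]],[36,[1,0,-40],[0,0,0]],[36,[1,0,-90],[0,0,0]],[36,[1,0,-112],[0,0,0]],[36,[1,0,-112],[0,0,0]]]'

```text
clock: 41.8
tcp_pos: [0.4742, 0.1212, 0.1906]
orientation: [-0.168, 3.133, 0.015]
contact_force: [-0.1, 0.3, -0.7]
grip_width: 0.036
```

```bash
python3 - <<'E'
from h import *
o=r.get_obs();print(w2c(o['tcp_pos']),o['contact_force'])
c=cam('wrist');im,d=r.grab_frame('wrist');save('w9.png',im)
q=w2c(cloud(c,d).reshape(-1,3)).reshape(*d.shape,3)
hsv=cv2.cvtColor(im,cv2.COLOR_RGB2HSV).astype(int)
red=((hsv[...,0]<6)|(hsv[...,0]>174))&(hsv[...,1]>170)&(hsv[...,2]>60)
red[:, :200]=0
print(red.sum(),np.percentile(q[red],[3,50,97],axis=0).round(1))
E
```

```text
[[ -82.02512023 -112.81960646  190.57348896]] [-0.08053257  0.31316809 -0.65602121]
524 [[ -84.8 -122.9   91.1]
 [ -78.6 -113.4   97.3]
 [ -69.2 -104.    99.3]]
```

View pics/w9.png

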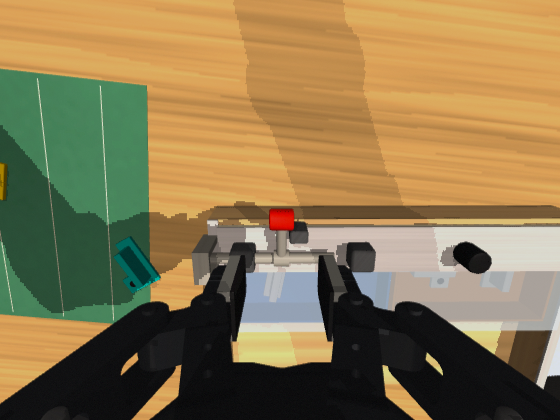

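The cover is shut, the bolt is in the keeper and the handle points forward at (281,219). It reads about 1 mm high, so it may have been dragged up on release. I'll press it down with closed fingertips, which leaves nothing to drag it on retreat.

```bash
python3 -c "
from h import *
print(rows(c2w(-81,-113.3,100),Rz(TH)))"
```

```text
(array([-1.7, -1.1, 89.3]), array([0.009, 0.002, 0.003]))
```

Emit:
play_rows --deltas '[[0,[-1.7,-1,30],[0.008,0,0]],[0,[-1.7,-1,60],[0.008,0,0]],[0,[-1.7,-1,82],[0.008,0,0]],[0,[-1.7,-1,87],[0.008,0,0]],[0,[-1.7,-1,90],[0.008,0,0]],[0,[-1.7,-1,92],[0.008,0,0]],[0,[-1.7,-1,93.5],[0.008,0,0]],[0,[-1.7,-1,93.5],[0.008,0,0]]]'

```text
clock: 42.85
tcp_pos: [0.4754, 0.1211, 0.0961]
orientation: [-0.168, 3.134, 0.001]
contact_force: [-0.3, -0.9, 0.6]
grip_width: -0.0002
```

Emit:
play_rows --deltas '[[0,[0,0,1],[0,0,0]],[0,[0,0,1.5],[0,0,0]]]'

```text
clock: 43.1
tcp_pos: [0.4759, 0.1212, 0.095]
orientation: [-0.168, 3.133, 0.002]
contact_force: [-0.1, -0.3, 4.9]
grip_width: -0.0
```

Emit:
play_rows --deltas '[[0,[0,0,1.5],[0,0,0]],[0,[0,0,2.5],[0,0,0]],[0,[0,0,2.5],[0,0,0]]]'

```text
clock: 43.48
tcp_pos: [0.478, 0.1215, 0.0941]
orientation: [-0.167, 3.129, 0.004]
contact_force: [-0.4, -0.9, 13.9]
grip_width: 0.0002
```

Emit:
play_rows --deltas '[[0,[0,0,-40],[0,0,0]],[0,[0,0,-95],[0,0,0]],[36,[0,0,-95],[0,0,0]],[36,[0,0,-95],[0,0,0]],[36,[0,0,-95],[0,0,0]]]'

```text
clock: 44.1
tcp_pos: [0.4763, 0.1209, 0.1879]
orientation: [-0.167, 3.132, 0.002]
contact_force: [-1.6, 1.0, -0.7]
grip_width: 0.036
```

```bash
python3 - <<'E'
from h import *
o=r.get_obs();print(w2c(o['tcp_pos']),o['contact_force'])
c=cam('wrist');im,d=r.grab_frame('wrist')
q=w2c(cloud(c,d).reshape(-1,3)).reshape(*d.shape,3)
hsv=cv2.cvtColor(im,cv2.COLOR_RGB2HSV).astype(int)
red=((hsv[...,0]<6)|(hsv[...,0]>174))&(hsv[...,1]>170)&(hsv[...,2]>60)
red[:, :200]=0
print(red.sum(),np.percentile(q[red],[3,50,97],axis=0).round(1))
im,d=r.grab_frame('scene');save('scene9.png',im)
E
```

```text
[[ -79.98340594 -113.2797884   187.86654999]] [-1.59929124  0.95390079 -0.67743888]
517 [[ -85.9 -122.5   88.5]
 [ -79.6 -113.1   93.9]
 [ -70.4 -103.6   96.2]]
```

View pics/scene9.png

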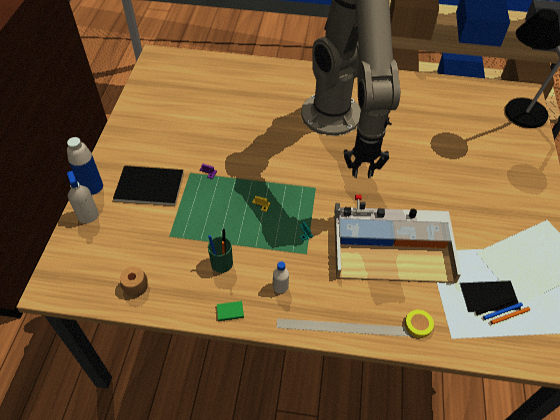

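The grip's top is now 3 mm lower, so the handle is fully down. The scene view shows the cover shut, the look-alikes still there, and the glue (281,278), pot (220,255) and notebook (148,185) where they were. Handing in.

```bash
python3 -c "
from bench import r
print(r.hand_in())"
```

```text
the job is handed in; nothing more can be done
None
```

The job is done and handed in at about 44 s on the robot's clock. I lifted the handle, drew the bolt and slid the cover fully open. The one left-hand bracket went into the blue bin and the two right-hand ones into the orange bin. I then shut the cover, shot the bolt and laid the handle down.

**Last checks:**
- **Brackets:** all three were seen lying flat in the right bins before the cover was closed.
- **Cover and bolt:** both were driven back to their stops. The cover travelled 115 mm, and the bolt returned to within 0.1 mm of its starting position.
- **Handle:** the first check after release read about 1 mm too high, so I pressed it down with closed fingertips. After that, the top of the grip measured about 96 mm, against about 95 mm expected when fully down.
- **Bystanders:** the glue, pen pot, notebook and coloured look-alikes looked unmoved in the final scene picture.

No checks were left failing or in disagreement.

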